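# Put the vial roller into third gear and start it

### The arm

A 6-joint arm with a two-finger parallel gripper is mounted at the origin on a cart in front of the work surface, level with it; the furniture and walls round the work are solid. World frame = base frame: x ahead of the robot, y to its left, z up, the work surface at z = 0. Lengths are in m, angles in rad, forces in N, time in s.
With the tool pointing down it reaches from about 0.3 to 0.775 m from the base axis. Payload 14.6 kg.
Tool frame: the origin (TCP) lies at the very end of the fingers, on their centre line; the grasp point (between the pads) lies 19 mm behind it; z points along the fingers, y is the direction in which the jaws open and shut (so a half turn about z gives the same grasp; the last joint's range is limited). The gripper opens to 94 mm and grips with 3 to 60 N. Pads are 16 mm wide; open, the fingers measure 119 mm over their backs; the gripper's body (75 mm by 177 mm) begins 78 mm behind the grasp point.
Start: joints at [-1.208, 0.3, 1.521, -0, 1.321, -0.067], TCP at [0.229, -0.5, 0.185] pointing down, gripper open.
Joint ranges: [-3.03, 3.03], [-0.79, 2.21], [0.23, 2.52], [-1.04, 4.18], [0, 3.07], [-2.55, 2.55]. Speed limits (rad/s): [2.22, 2.22, 2.57, 3.14, 3.14, 3.14].

### API

Orientations are given as [roll, pitch, yaw] about the fixed x, y, z axes, in that order (R = Rz(yaw) Ry(pitch) Rx(roll)).
In Python, from station import ctrl, eyes gives the robot as it stands.
- The arm moves only by the tool jog_arm, never from a script. Its argument "moves" is a list of rows, each a list of 3 entries, a list of its own where there are three numbers: the shift along the world's x, y, z in mm, then the turn, a rotation vector about the world's x, y, z in units of 5 degrees (1.0 is 5 degrees), then the finger opening in mm, from 0 to 94. In form: [[[tx, ty, tz], [wx, wy, wz], jaw], ...]. A call has 1 to 5 rows; each row is the pose to reach, as a shift and turn from the pose commanded when the call began; what a row does not reach only later rows make up. A row lasts 1/12 s, in which the tool goes at most 41.7 mm and 7.16 degrees, less where a joint would pass 70% of its speed; a pose out of reach is approached as far as the arm can. A call with a gripper value outside its range is refused whole. The fingers move at their own pace and stop on an object; "squeeze" is the grip in N (left out, the last holds). Time passes only in rows, so rows that repeat a pose let the fingers close. It gives the time, the measured TCP pose, the force and the opening at its end, in the units of the state.
- ctrl.get_obs(): the state, without advancing time (a new reading comes with each control period).
- eyes.camera(name): name is "scene" or "top"; returns a dict with "frame" (480x640x3 uint8, red, green, blue), "vertical_fov" (degrees; the focal length in pixels is half the picture's height over the tangent of half this angle, whatever the lens; pixels are square), "cx", "cy" (the principal point, pixels), "eye" and "attitude" of the camera in the world. Camera axes: x right, y down, z forward; pixel columns grow to the right and rows downward; lengths in m; the calibration is good to about 2 mm. A picture is of the moment at which its call begins. There is no depth.
- ctrl.hand_in(): hands the job in, once; it reports no verdict.
The state is a dict: "time_s": time; "qpos": joint angles; "joint_vel": joint speeds; "tau": joint torques, N m; "ee_pos": TCP position; "eef_rot": TCP orientation; "force": force on the tool from outside, world axes, zero at the start; "moment": the same for the moment, N m; "grip_width": finger opening in m.
Only numpy, scipy, OpenCV 4.12 (cv2) and the standard library are available. Lean on these libraries where they do the work, as an engineer would, in place of code of your own. Each camera call takes 0.05 s, during which the arm holds its last target.

### The job

The bench vial roller was left with its gear lever somewhere in the left-hand leg of the H gate. Push the lever with the fingertips, without gripping or forcing it, to neutral, across to the right-hand leg and then forward, fully home in the third-gear slot (the one marked with three dots, away from the buttons). Only once it is in third, press the flat start button right down and let it go, leaving the mushroom stop button and everything standing about alone, the vials on the rollers too.

Things in the scene. Friction and masses are not known exactly. Their poses are not given: they have to be found in the camera images.
- roller_mill: Bench vial roller, fixed: white gearbox housing 220 mm deep (its x), 130 wide (y), 80 high, and a bed with two rubber rollers reaching 197 mm out of its left (+y) face. Origin on the bench under the housing's centre; x points forward, away from the operator, y to his left, z up. On the housing's top lie the gate (centre x +20 mm, y 0) and, nearer the operator, two buttons.
- gate_centre (a point): Centre of the H gate at the top of its steel plate (92 x 80 x 8 mm, top at z 88 mm). Legs run along the machine's x, 22 mm apart, 52 mm long: left leg first gear (far end) and second (near), right leg third (far) and fourth (near); 1 to 4 dots mark them. The cross slot in the middle is neutral. Slots 13 mm wide; tongues between the legs have round noses.
- ball_knob: Gear lever: black ball, 36 mm wide, on a steel stem 9 mm thick. Origin: the ball's centre, 145 mm above the pivot, which lies 68 mm below gate_centre; so the ball's centre is 165 mm above the bench when upright. Friction holds the lever where it is left; about 2 N at the ball moves it. More than 35 N on ball or stem counts as gripping or forcing it.
- gear_fore (a joint): Lever's tilt fore and aft, rad: 0 in neutral, positive leaning forward (machine's +x; the ball moves 145 mm per rad). The slot ends stop it at about +0.315 and -0.315. The cross slot can be passed when it is within about 0.03 of 0; the round noses ease it in from a little more.
- gear_across (a joint): Lever's tilt across, rad: 0 in the middle, positive leaning to the operator's right (machine's -y). In the left leg it lies between about -0.20 and -0.14, in the right leg between about +0.14 and +0.20.
- start_top (a point): Centre of the top of the start button: flat grey disc, 29 mm in diameter, in a black collar 37 mm wide, on the left of the two (machine frame x -70, y +32 mm), top at z 96 mm, 6 mm above the collar. Goes straight down.
- start_button (a joint): Travel of the start button downward, m: 0 up, 0.005 fully down. Spring return, about 5 N fully down.
- stop_top (a point): Centre of the top of the stop button: grey mushroom head, 40 mm in diameter, at machine frame x -70, y -32 mm, top at z 111 mm. Not to be touched.
- stop_button (a joint): Travel of the stop button downward, m: 0 up, 0.005 fully down.
- rolling_vial_large: Amber vial 32 mm in diameter, 71 mm long, lying loose on the rollers along the machine's y, nearer the housing. Origin at the centre of its base. To be left where it is.
- rolling_vial_small: Amber vial 28 mm in diameter, 63 mm long, lying loose on the rollers, farther from the housing. Origin at the centre of its base. To be left where it is.
- standing_vial: Vial with white cap, 24 mm in diameter, 56 mm high, standing on the bench to the right of the housing. Origin under its centre. To be left alone.
- petri_dish: Clear lidded dish, 60 mm wide, 12 mm high, on the bench in front of the rollers. Origin under its centre. To be left alone.
- lens_tub: Black screw-top tub, 37 mm wide, 42 mm high, on the bench behind the rollers. Origin under its centre. To be left alone.

How it is judged:
On the way, in this order (a step that is already met when the one before it is completed fails the run):
1. the lever has been taken through neutral across to the right-hand leg (value of joint gear_across above 0.12 rad and value of joint gear_fore between -0.15 and 0.15 rad), for 0.05 s.
2. the lever is fully home in the third-gear slot (value of joint gear_across above 0.12 rad and value of joint gear_fore above 0.27 rad), for 0.2 s.
3. the start button is pressed down with the lever in third (all of step 2 and value of joint start_button above 0.004 m), for 0.1 s.
At the end, for the whole second after the job is handed in: The lever stands at rest in the third-gear slot (leaning forward more than 0.27 rad and right more than 0.12 rad), the start button has been pressed at least 4 mm and is up again, the stop button is up, and the vials, dish and tub are within 15 mm of where they were (all of step 2 and value of joint each of start_button, stop_button below 0.001 m and velocity of joint each of gear_fore, gear_across below 0.02 rad/s and distance of each of rolling_vial_large, rolling_vial_small, standing_vial, petri_dish, lens_tub from where it was at the start of the episode below 0.015 m); the robot touches nothing.
It fails at once if start pressed while the lever was not in third (value of joint start_button above 0.002 m and (value of joint gear_fore below 0.25 rad or value of joint gear_across below 0.12 rad)).
It fails at once if stop button pressed (value of joint stop_button above 0.002 m).
It fails at once if the lever gripped or forced (ball or stem) (contact force between the fingers and ball_knob above 35 N).
It fails at once if a vial on the rollers moved or lifted (distance of any of rolling_vial_large, rolling_vial_small from where it was at the start of the episode above 0.015 m).
It fails at once if a bystander moved or lifted (distance of any of standing_vial, petri_dish, lens_tub from where it was at the start of the episode above 0.015 m).
It also fails if it takes over 61 s, if anything falls off the work surface, if the arm or the gripper's body presses on something with over 40 N, if the wrist force passes 120 N, or if a joint passes its speed limit or range.

## Working session

There is one attempt and no reset: what is moved stays moved. The work goes in short steps, Python scripts to look and compute and a tool call to move; the robot and the scene stay as the last step left them, time stands still between calls to the robot, and variables do not carry over. Pictures are saved under pics/ and viewed, and the job is handed in when it is done.

Besides the shell and the picture viewer there is one more tool, called after "Call:" by a JSON object that holds its "method" and its "body". jog_arm: Moves the arm, as the interface text tells. Its arguments: {"type":"object","properties":{"moves":{"type":"array","items":{"type":"array"}},"squeeze":{"type":"number"}},"required":["moves"]}

```bash
mkdir -p pics; ls; python3 - <<'E'
from station import ctrl, eyes
import cv2
print(ctrl.get_obs())
for n in ("scene","top"):
    c=eyes.camera(n); f=c.pop("frame"); print(n,c)
    cv2.imwrite(f"pics/{n}0.png",f[:,:,::-1])
print(ctrl.get_obs()['time_s'])
E
```

```text
pics
{'time_s': 0.0, 'qpos': array([-1.20760815e+00,  3.00473803e-01,  1.52158298e+00, -2.87584962e-05,
        1.32066766e+00, -6.65888222e-02]), 'joint_vel': array([-1.04577806e-03,  1.01764272e-03, -5.20692176e-04, -4.03755617e-05,
       -4.56446810e-04,  2.14558991e-04]), 'tau': array([-8.58035892e-04, -5.31804764e+01, -3.52736521e+01,  7.07848719e-02,
        2.43876205e-02, -7.96730183e-05]), 'ee_pos': array([ 0.2290637 , -0.49972308,  0.18448405]), 'eef_rot': array([-3.14046152e+00, -4.75151118e-05,  4.29784107e-01]), 'force': array([ 0.42595513, -0.16584417, -0.17285103]), 'moment': array([ 0.01933658, -0.05145338, -0.05264864]), 'grip_width': 0.09394131313194676}
scene {'vertical_fov': 46.346032330677694, 'cx': 319.9873412738186, 'cy': 239.75763689863575, 'eye': array([0.0830062 , 0.32188891, 0.7580771 ]), 'attitude': array([-2.45899780e+00, -6.79781090e-04, -2.14081079e+00])}
top {'vertical_fov': 43.52852479429837, 'cx': 325.524225514196, 'cy': 237.5501869207134, 'eye': array([0.40410855, 0.02261027, 1.10756111]), 'attitude': array([-3.01216992,  0.03033851, -1.57785113])}
0.1
```

View pics/scene0.png

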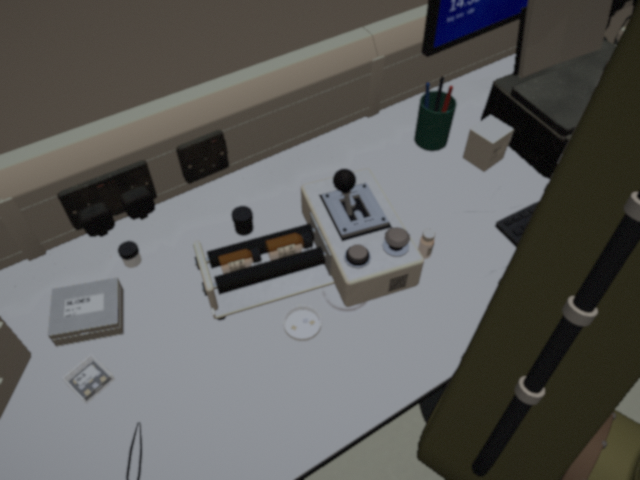

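View pics/top0.png

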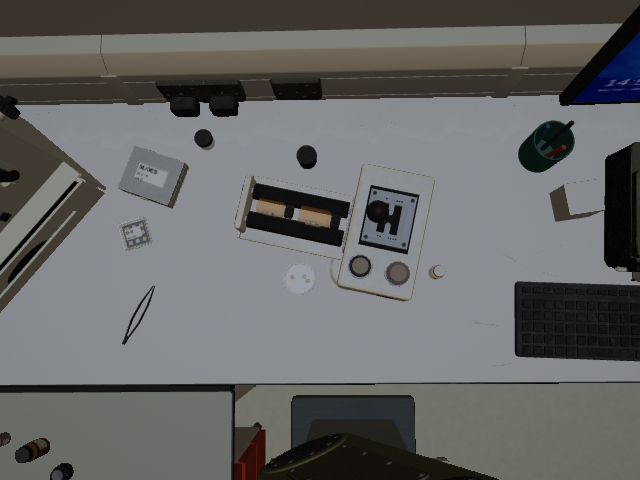

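The ball is at top (377,211) and scene (344,180), forward in the left leg. The start button is at top (360,265), the stop at (398,272), and the standing vial at (437,271). Next I'll measure from enlarged crops.

```bash
cat > h.py <<'E'
import numpy as np, cv2
from scipy.spatial.transform import Rotation as R
from station import ctrl, eyes
def cam(n):
    c=eyes.camera(n); c['f']=240/np.tan(np.radians(c['vertical_fov'])/2); c['R']=R.from_euler('xyz',c['attitude']).as_matrix(); return c
def ray(c,u,v):
    d=c['R']@np.array([(u-c['cx'])/c['f'],(v-c['cy'])/c['f'],1]); return c['eye'],d/np.linalg.norm(d)
def onz(c,u,v,z):
    e,d=ray(c,u,v); return e+d*(z-e[2])/d[2]
def proj(c,p):
    q=c['R'].T@(np.array(p)-c['eye']); return np.array([c['cx']+c['f']*q[0]/q[2],c['cy']+c['f']*q[1]/q[2]])
def tri(c1,p1,c2,p2):
    e1,d1=ray(c1,*p1);e2,d2=ray(c2,*p2)
    A=np.stack([d1,-d2],1);s=np.linalg.lstsq(A,e2-e1,rcond=None)[0]
    a=e1+s[0]*d1;b=e2+s[1]*d2; return (a+b)/2,np.linalg.norm(a-b)
E
python3 - <<'E'
import pickle
from h import *
d={n:cam(n) for n in("scene","top")}
pickle.dump(d,open('cams.pkl','wb'))
for n,(x,y) in dict(scene=(290,155),top=(325,155)).items():
    im=d[n]['frame'][y:y+150,x:x+150,::-1]
    im=cv2.convertScaleAbs(im,alpha=1.6)
    im=cv2.resize(im,None,fx=4,fy=4,interpolation=cv2.INTER_CUBIC)
    cv2.imwrite(f'pics/{n}_crop.png',im)
E
```

```text
(no output)
```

View pics/scene_crop.png

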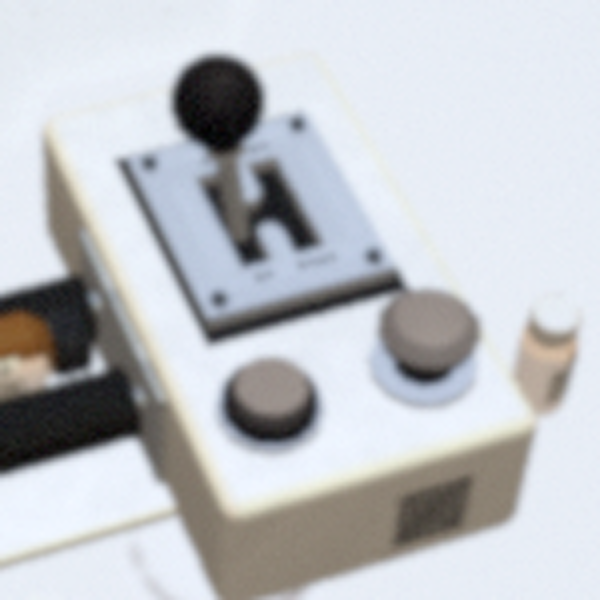

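View pics/top_crop.png

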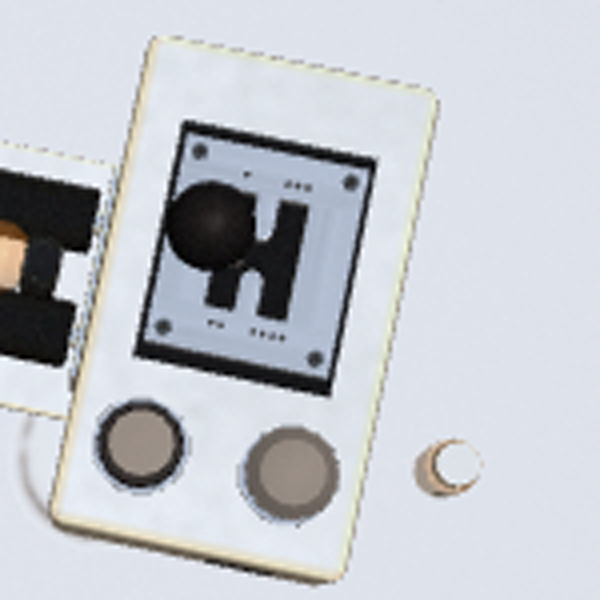

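```bash
python3 - <<'E'
import pickle
from h import *
d=pickle.load(open('cams.pkl','rb'));S,T=d['scene'],d['top']
fs=lambda p:((p[0]+.5)/4-.5+290,(p[1]+.5)/4-.5+155)
ft=lambda p:((p[0]+.5)/4-.5+325,(p[1]+.5)/4-.5+155)
P=dict(sFL=((149,162),(200,151)),sFR=((297,123),(350,183)),sNL=((219,299),(163,327)),sNR=((374,257),(316,358)),ball=((218,102),(211,225)),start=((270,388),(139,443)),stop=((429,320),(291,470)),vialcap=((556,308),(462,463)))
W={}
for k,(a,b) in P.items():
    p,e=tri(S,fs(a),T,ft(b)); W[k]=p; print(k,(p*1000).round(1),'gap',round(e*1000,1))
c=sum(W[k] for k in W if k[0]=='s' and k[1] in 'FN')/4
f=(W['sFL']+W['sFR']-W['sNL']-W['sNR'])/2; yaw=np.arctan2(f[1],f[0])
l=(W['sFL']+W['sNL']-W['sFR']-W['sNR'])/2; print('yaw',yaw,np.arctan2(-l[0],l[1]), 'centre',c, 'screw spacing',np.linalg.norm(f),np.linalg.norm(l))
bs=W['start']-W['stop'];print('yaw buttons',np.arctan2(-bs[0],bs[1]))
# plane-based from top
# ball refined by ray at several heights; machine frame
x=np.array([np.cos(yaw),np.sin(yaw)]);y=np.array([-x[1],x[0]])
for k in W:
    r=W[k][:2]-c[:2]; print(k,'machine rel gate mm',(r@x*1e3).round(1),(r@y*1e3).round(1))
for k in ('sFL','sFR','sNL','sNR'): print(k,onz(T,*ft(P[k][1]),.088)[:2].round(4),onz(S,*fs(P[k][0]),.088)[:2].round(4))
E
```

```text
sFL [614.4 -32.6  88.8] gap 0.2
sFR [599.5 -96.6  89.4] gap 0.2
sNL [538.2 -15.6  88.4] gap 0.2
sNR [524.3 -80.6  86.7] gap 0.5
ball [569.2 -32.8 161.2] gap 0.8
start [488.3  -4.5  93.6] gap 0.3
stop [475.1 -67.3 106.1] gap 0.9
vialcap [ 481.7 -145.5   56.1] gap 0.9
yaw -0.21479537860452008 -0.22026346903828764 centre [ 0.56911655 -0.05634143  0.08833046] screw spacing 0.07748785130103349 0.06606848588353136
yaw buttons -0.20604733661219138
sFL machine rel gate mm 39.2 32.8
sFR machine rel gate mm 38.2 -32.8
sNL machine rel gate mm -38.9 33.2
sNR machine rel gate mm -38.6 -33.2
ball machine rel gate mm -4.9 23.0
start machine rel gate mm -90.1 33.4
stop machine rel gate mm -89.5 -30.8
vialcap machine rel gate mm -66.4 -105.7
sFL [ 0.6147 -0.0326] [ 0.615  -0.0331]
sFR [ 0.5998 -0.0966] [ 0.6005 -0.0975]
sNL [ 0.5384 -0.0155] [ 0.5384 -0.0159]
sNR [ 0.5243 -0.0803] [ 0.5233 -0.08  ]
```

Both views agree: gate centre is about (569,-56) mm with yaw -0.215. The ball is at machine (-5,+23), so it's in the left leg just behind neutral. I'll close the fingers, rise and travel to a point behind the ball.

Call:
{"method": "jog_arm", "body": {"moves": [[[0,0,40],[0,0,-1],0],[[30,40,65],[0,0,-2.4],0],[[56,88,65],[0,0,-3.8],0],[[82,128,65],[0,0,-5.2],0],[[108,168,65],[0,0,-6.6],0]], "squeeze": 10}}

```text
time_s: 0.62
ee_pos: [0.3132, -0.3693, 0.2498]
eef_rot: [3.141, -0.001, -0.133]
force: [0.2, -0.5, -0.1]
grip_width: 0.0641
```

Call:
{"method": "jog_arm", "body": {"moves": [[[26,40,0],[0,0,-0.8],0],[[50,78,0],[0,0,-0.8],0],[[75,117,0],[0,0,-0.8],0],[[100,155,0],[0,0,-0.8],0],[[125,195,0],[0,0,-0.8],0]]}}

```text
time_s: 1.03
ee_pos: [0.4258, -0.1936, 0.2495]
eef_rot: [3.141, -0.0, -0.197]
force: [0.2, -1.4, -0.1]
grip_width: 0.0309
```

Call:
{"method": "jog_arm", "body": {"moves": [[[22,34,0],[0,0,-0.3],0],[[44,68,0],[0,0,-0.3],0],[[60,95,0],[0,0,-0.3],0],[[67,111,0],[0,0,-0.3],0],[[67,111,0],[0,0,-0.3],0]]}}

```text
time_s: 1.45
ee_pos: [0.493, -0.0818, 0.249]
eef_rot: [-3.141, 0.001, -0.22]
force: [0.2, 0.1, -0.9]
grip_width: 0.0006
```

Call:
{"method": "jog_arm", "body": {"moves": [[[0,0,-30],[0,0,0],0],[[0,0,-60],[0,0,0],0],[[0,0,-85],[0,0,0],0],[[0,0,-98],[0,0,0],0],[[0,0,-98],[0,0,0],0]]}}

```text
time_s: 1.87
ee_pos: [0.4905, -0.0849, 0.1486]
eef_rot: [-3.142, 0.005, -0.224]
force: [-0.2, -0.6, 0.4]
grip_width: 0.0005
```

```bash
cat > look.py <<'E'
import sys
from h import *
t=sys.argv[1]
d={n:cam(n) for n in("scene","top")}
ims=[]
for n,(x,y) in dict(scene=(290,145),top=(320,155)).items():
    im=cv2.convertScaleAbs(d[n]['frame'][y:y+100,x:x+100,::-1],alpha=1.6)
    ims.append(cv2.resize(im,None,fx=4,fy=4,interpolation=cv2.INTER_CUBIC))
cv2.imwrite(f'pics/{t}.png',np.hstack(ims))
o=ctrl.get_obs()
np.set_printoptions(suppress=True,precision=4)
G=np.array([.5691,-.0563]);x=np.array([.977,-.2132]);y=np.array([.2132,.977])
r=o['ee_pos'][:2]-G
print(o['time_s'],o['ee_pos'],o['eef_rot'],o['force'],o['grip_width'],'machine',r@x,r@y)
E
python3 look.py a1
```

```text
1.9667 [ 0.4921 -0.0851  0.1519] [ 3.1415 -0.0001 -0.2237] [0.6397 0.2932 1.1195] 0.00046168783332178496 machine -0.06905529965656357 -0.044588159593269096
```

View pics/a1.png

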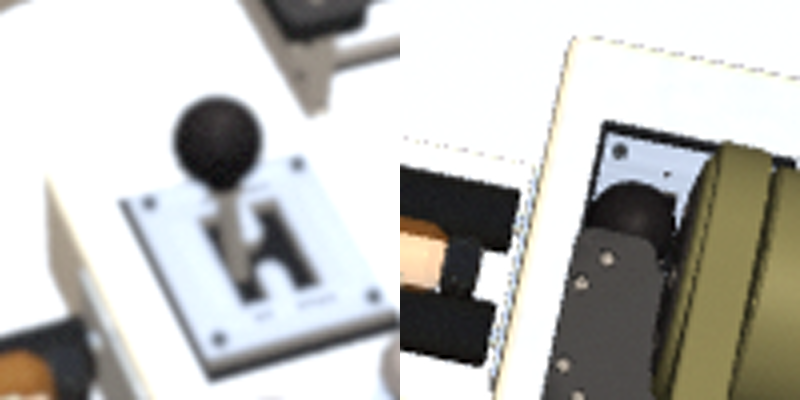

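The tool is short of the goal because of the row limit, and it's at clear height with nothing touched. Next I go behind the ball.

Call:
{"method": "jog_arm", "body": {"moves": [[[8,25,0],[0,0,0],0],[[20,45,0],[0,0,0],0],[[37,60,0],[0,0,0],0],[[37,60,0],[0,0,0],0],[[37,60,0],[0,0,0],0]]}}

```text
time_s: 2.38
ee_pos: [0.5298, -0.0244, 0.1525]
eef_rot: [-3.142, -0.002, -0.222]
force: [0.3, -1.2, -0.0]
grip_width: 0.0007
```

```bash
python3 look.py a2
```

```text
2.4833 [ 0.5291 -0.0252  0.1522] [ 3.1415 -0.0009 -0.2234] [-0.3628 -0.048   0.1766] 0.000570054845620595 machine -0.0457579854474213 0.021857731788280318
```

View pics/a2.png

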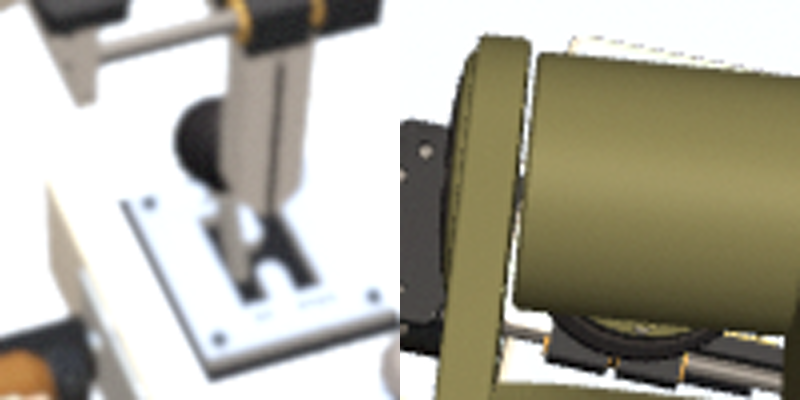

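Call:
{"method": "jog_arm", "body": {"moves": [[[4,-1,0],[0,0,0],0],[[8,-1.5,0],[0,0,0],0],[[12,-2.5,0],[0,0,0],0],[[12,-2.5,0],[0,0,0],0]]}}

```text
time_s: 2.82
ee_pos: [0.5418, -0.0276, 0.1515]
eef_rot: [-3.142, -0.0, -0.224]
force: [0.4, -0.2, -0.5]
grip_width: 0.0002
```

Call:
{"method": "jog_arm", "body": {"moves": [[[2,-0.4,0],[0,0,0],0],[[4,-0.8,0],[0,0,0],0],[[4,-0.8,0],[0,0,0],0]]}}

```text
time_s: 3.07
ee_pos: [0.5453, -0.0279, 0.1513]
eef_rot: [3.142, 0.0, -0.223]
force: [-0.5, 0.1, 0.0]
grip_width: 0.0009
```

Call:
{"method": "jog_arm", "body": {"moves": [[[2,-0.4,0],[0,0,0],0],[[3,-0.6,0],[0,0,0],0],[[3,-0.6,0],[0,0,0],0]]}}

```text
time_s: 3.32
ee_pos: [0.5483, -0.0285, 0.1514]
eef_rot: [3.142, 0.0, -0.223]
force: [-0.5, -0.5, 0.5]
grip_width: 0.0008
```

```bash
python3 look.py a3
```

```text
3.4167 [ 0.5482 -0.0284  0.1515] [ 3.1416 -0.0002 -0.223 ] [-0.5214  0.0555  0.094 ] 0.0006612582020603655 machine -0.026331326695752503 0.0227886363181634
```

View pics/a3.png

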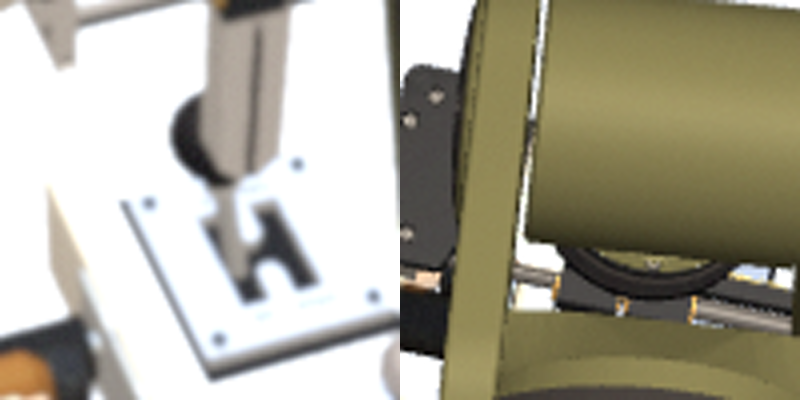

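```bash
python3 - <<'E'
import pickle
from h import *
S=pickle.load(open('cams.pkl','rb'))['scene']
G=np.array([.5691,-.0563]);x=np.array([.977,-.2132]);y=np.array([.2132,.977])
for m in (-5,-2.5,0,2.5):
    p=G+x*m/1e3+y*.023; q=proj(S,[*p,.162]); print(m,q, ((q-[290,145]+.5)*4-.5))
for t in('a2','a3'):
    im=cv2.imread(f'pics/{t}.png',0)
    for r in (110,120,130,140,150): 
        row=im[r,120:230].astype(int); i=np.argmax(row<130); print(t,r,120+i)
E
```

```text
-5 [343.87361654 179.76277423] [216.99446618 140.55109691]
-2.5 [343.25344651 178.65791265] [214.51378605 136.13165062]
0 [342.63544775 177.55691929] [212.04179099 131.72767716]
2.5 [342.01960887 176.45977386] [209.57843547 127.33909544]
a2 110 188
a2 120 181
a2 130 177
a2 140 175
a2 150 176
a3 110 180
a3 120 175
a3 130 172
a3 140 172
a3 150 175
```

The ball moved forward about 4 mm, to machine x of about -1 mm, which is inside the neutral window. Next I go round to its left side.

Call:
{"method": "jog_arm", "body": {"moves": [[[-12,2.5,0],[0,0,0],0],[[-23,5,0],[0,0,0],0],[[-19,26,0],[0,0,0],0],[[-14,48,0],[0,0,0],0],[[-14,48,0],[0,0,0],0]]}}

```text
time_s: 3.83
ee_pos: [0.5346, 0.022, 0.1516]
eef_rot: [-3.141, -0.001, -0.221]
force: [0.2, 0.5, 0.5]
grip_width: 0.0003
```

Call:
{"method": "jog_arm", "body": {"moves": [[[20,-4.5,0],[0,0,0],0],[[40,-9,0],[0,0,0],0],[[48,-10.5,0],[0,0,0],0],[[48,-10.5,0],[0,0,0],0],[[48,-10.5,0],[0,0,0],0]]}}

```text
time_s: 4.25
ee_pos: [0.5817, 0.0089, 0.1509]
eef_rot: [3.141, 0.001, -0.223]
force: [-0.9, 0.7, 0.1]
grip_width: 0.0006
```

```bash
python3 look.py a4
```

```text
4.35 [0.5815 0.0091 0.1514] [ 3.1416  0.0004 -0.2231] [-0.0476  0.38    0.3467] 0.00040877442356771886 machine -0.0018736443263344506 0.0665563095386296
```

View pics/a4.png

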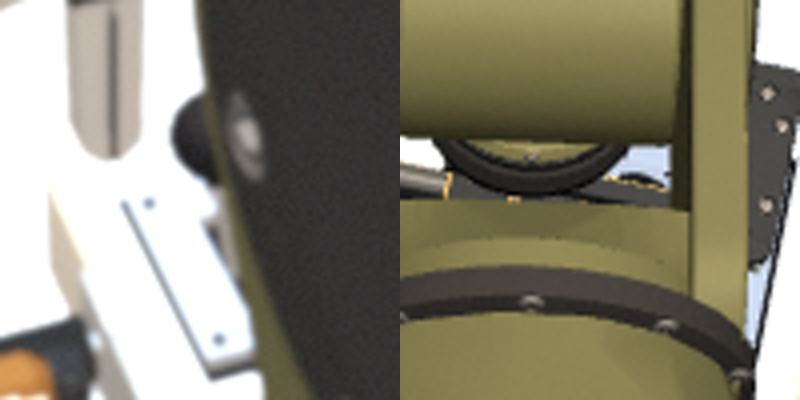

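Call:
{"method": "jog_arm", "body": {"moves": [[[-1.3,-6,0],[0,0,0],0],[[-2.5,-12,0],[0,0,0],0],[[-3.2,-15,0],[0,0,0],0],[[-3.8,-18,0],[0,0,0],0]]}}

```text
time_s: 4.68
ee_pos: [0.5781, -0.0096, 0.1516]
eef_rot: [3.142, -0.0, -0.223]
force: [0.1, -0.4, 0.3]
grip_width: 0.0004
```

Call:
{"method": "jog_arm", "body": {"moves": [[[-0.8,-3.5,0],[0,0,0],0],[[-1.5,-7,0],[0,0,0],0],[[-2.2,-10,0],[0,0,0],0]]}}

```text
time_s: 4.93
ee_pos: [0.5764, -0.019, 0.1521]
eef_rot: [-3.141, -0.001, -0.223]
force: [-0.7, 3.7, 8.5]
grip_width: 0.0004
```

```bash
python3 look.py a5; python3 -c "
from h import *
im=cam('scene')['frame'][100:340,180:500,::-1]
cv2.imwrite('pics/a5w.png',cv2.resize(cv2.convertScaleAbs(im,alpha=1.6),None,fx=2.5,fy=2.5))"
```

```text
5.0333 [ 0.5765 -0.0192  0.1523] [-3.1409 -0.0014 -0.2234] [-0.9279  2.6889  5.5775] 0.0005717668462803748 machine -0.0007096474843920032 0.0378477832474796
```

View pics/a5w.png

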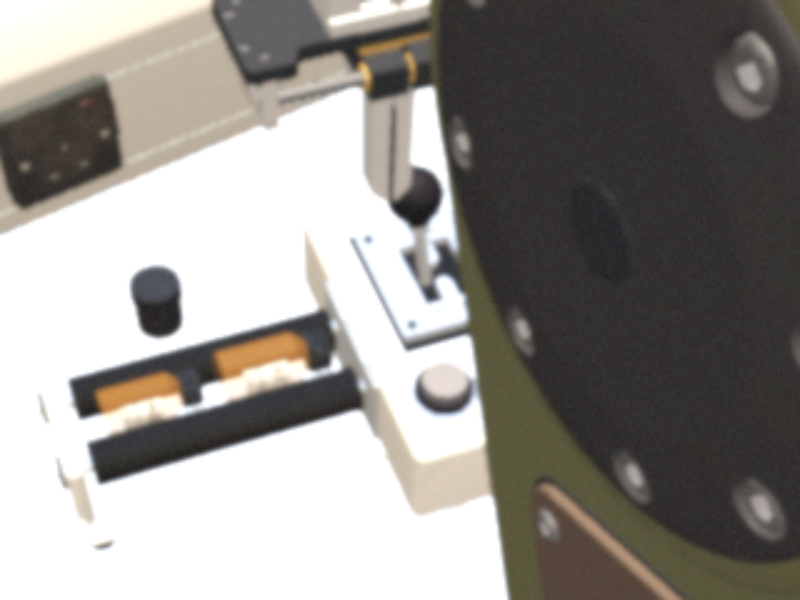

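```bash
python3 - <<'E'
import pickle
from h import *
S=pickle.load(open('cams.pkl','rb'))['scene']
G=np.array([.5691,-.0563]);x=np.array([.977,-.2132]);y=np.array([.2132,.977])
for mx in(-5,0):
  for my in (23,15,7): 
    p=G+x*mx/1e3+y*my/1e3; print(mx,my,((proj(S,[*p,.163])-[180,100])*2.5).round(1))
p=G+y*.038; 
for w in(-12.5,0,12.5):print('tip',((proj(S,[*(p+y*w/1e3),.152])-[180,100])*2.5).round(1))
im=cv2.imread('pics/a5w.png',0)
for r in range(165,230,6): print(r,np.where(im[r,380:450]<90)[0][[0,-1]]+380 if (im[r,380:450]<90).any() else None)
E
```

```text
-5 23 [409.7 198.2]
-5 15 [422.1 194.9]
-5 7 [434.4 191.7]
0 23 [406.6 192.7]
0 15 [419.  189.5]
0 7 [431.2 186.2]
tip [402.2 206.7]
tip [383.1 211.8]
tip [363.7 216.9]
165 None
171 [415 423]
177 [415 432]
183 [415 436]
189 [411 438]
195 [405 439]
201 [396 438]
207 [393 436]
213 [398 432]
219 [406 427]
225 [412 421]
```

```bash
python3 -c "
import cv2
im=cv2.imread('pics/a5w.png')[130:330,330:480]
cv2.imwrite('pics/a5z.png',cv2.resize(im,None,fx=3,fy=3,interpolation=cv2.INTER_CUBIC))"
```

```text
(no output)
```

View pics/a5z.png

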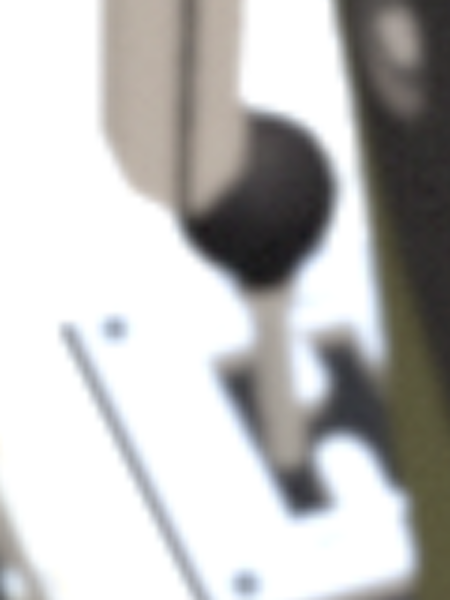

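```bash
python3 - <<'E'
import pickle
from h import *
S=pickle.load(open('cams.pkl','rb'))['scene']
y=np.array([.2132,.977,0]);x=np.array([.977,-.2132,0])
for t in [[.5815,.0091,.1514],[.5482,-.0284,.1515],[.5765,-.0192,.1523]]:
  for o in (0*x,-.008*x,-.008*x+.0125*y,-.008*x-.0125*y):
    q=proj(S,np.array(t)+o); print(((q-[290,145]+.5)*4).round(0), ((q-[180,100])*7.5-[990,390]).round(0))
E
```

```text
[106. 184.] [ 30. 289.]
[113. 199.] [ 43. 316.]
[ 82. 207.] [-16. 332.]
[144. 190.] [102. 300.]
[238. 199.] [278. 317.]
[247. 214.] [294. 344.]
[215. 222.] [235. 360.]
[278. 205.] [352. 329.]
[176. 161.] [161. 246.]
[184. 176.] [176. 273.]
[153. 184.] [117. 289.]
[215. 167.] [234. 258.]
```

The fingertips show about 12-15 mm higher in the picture than the TCP reading, so they ride on the ball's upper half, which explains the upward force. I'll back off left, lower and look again.

Call:
{"method": "jog_arm", "body": {"moves": [[[2.2,10,0],[0,0,0],0],[[4.3,20,0],[0,0,0],0],[[5.5,25,0],[0,0,0],0],[[5.5,25,-10],[0,0,0],0],[[5.5,25,-17],[0,0,0],0]]}}

```text
time_s: 5.5
ee_pos: [0.5815, 0.0066, 0.1332]
eef_rot: [3.141, 0.0, -0.222]
force: [-0.5, -1.0, -0.7]
grip_width: 0.0001
```

```bash
python3 look.py a6
```

```text
5.6 [0.5808 0.0061 0.1323] [ 3.141   0.0031 -0.223 ] [-1.3752  0.6474  0.0799] 0.0005461330909153369 machine -0.0019038089283126749 0.0634020566767882
```

View pics/a6.png

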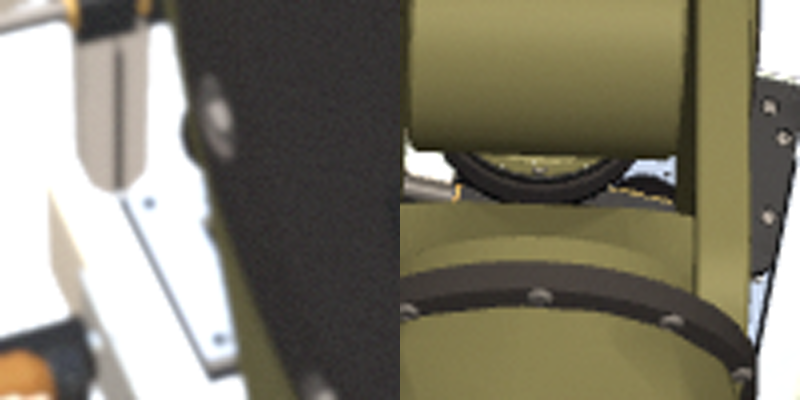

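Call:
{"method": "jog_arm", "body": {"moves": [[[-1.3,-6,0],[0,0,0],0],[[-2,-9,0],[0,0,0],0],[[-2.6,-12,0],[0,0,0],0],[[-3.2,-15,0],[0,0,0],0]]}}

```text
time_s: 5.93
ee_pos: [0.5785, -0.0095, 0.1348]
eef_rot: [-3.141, -0.001, -0.224]
force: [0.2, 2.6, 1.9]
grip_width: 0.0006
```

Call:
{"method": "jog_arm", "body": {"moves": [[[-0.6,-3,0],[0,0,0],0],[[-1.3,-6,0],[0,0,0],0]]}}

```text
time_s: 6.1
ee_pos: [0.5773, -0.0152, 0.1348]
eef_rot: [-3.141, -0.001, -0.223]
force: [0.7, 2.3, 1.7]
grip_width: 0.0008
```

Call:
{"method": "jog_arm", "body": {"moves": [[[-0.6,-3,0],[0,0,0],0],[[-1.3,-6,0],[0,0,0],0]]}}

```text
time_s: 6.27
ee_pos: [0.5759, -0.0212, 0.1345]
eef_rot: [-3.141, -0.0, -0.223]
force: [1.4, 2.0, 1.6]
grip_width: 0.0002
```

Call:
{"method": "jog_arm", "body": {"moves": [[[-0.6,-3,0],[0,0,0],0],[[-1.3,-6,0],[0,0,0],0]]}}

```text
time_s: 6.43
ee_pos: [0.5745, -0.0272, 0.1344]
eef_rot: [-3.142, -0.0, -0.223]
force: [0.7, 1.7, 0.7]
grip_width: 0.0005
```

Call:
{"method": "jog_arm", "body": {"moves": [[[-0.6,-3,0],[0,0,0],0],[[-1.3,-6,0],[0,0,0],0],[[-1.9,-9,0],[0,0,0],0]]}}

```text
time_s: 6.68
ee_pos: [0.5726, -0.0363, 0.1344]
eef_rot: [3.142, 0.0, -0.223]
force: [-0.3, 1.0, 1.0]
grip_width: 0.0003
```

```bash
python3 look.py a7
```

```text
6.7833 [ 0.5726 -0.0364  0.1344] [ 3.1415  0.0001 -0.2235] [-0.2711  0.8369  1.3358] 0.0006593757254485532 machine -0.0008511650707017176 0.02015437288159133
```

View pics/a7.png

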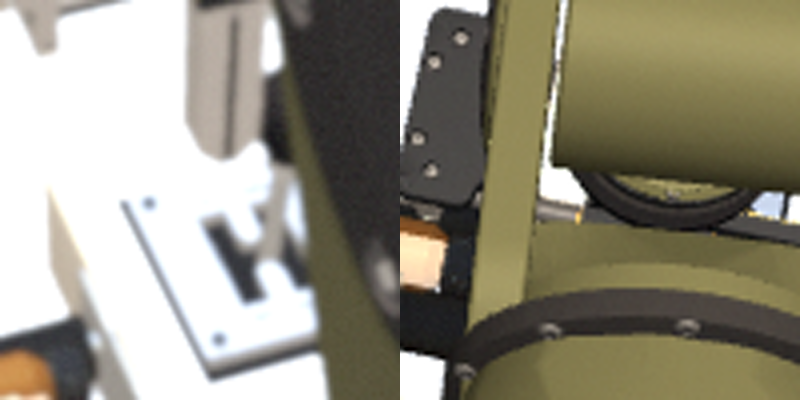

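The stem is in the cross slot between the noses at (270,230). I'll continue to the right leg.

Call:
{"method": "jog_arm", "body": {"moves": [[[-0.6,-3,0],[0,0,0],0],[[-1.3,-6,0],[0,0,0],0],[[-1.9,-9,0],[0,0,0],0]]}}

```text
time_s: 7.03
ee_pos: [0.5707, -0.0452, 0.1344]
eef_rot: [3.142, 0.0, -0.223]
force: [-0.4, 1.9, 1.2]
grip_width: 0.0005
```

Call:
{"method": "jog_arm", "body": {"moves": [[[-0.4,-2,0],[0,0,0],0],[[-0.8,-4,0],[0,0,0],0],[[-0.8,-4,0],[0,0,0],0]]}}

```text
time_s: 7.28
ee_pos: [0.5698, -0.0493, 0.1343]
eef_rot: [3.141, 0.0, -0.223]
force: [-0.1, 1.3, 0.7]
grip_width: 0.0004
```

```bash
python3 look.py a8
```

```text
7.3833 [ 0.5699 -0.0491  0.1343] [ 3.1415  0.0001 -0.2232] [-0.6049  0.9238 -0.178 ] 0.0005025920823345891 machine -0.000744379756391899 0.007252521404877651
```

View pics/a8.png

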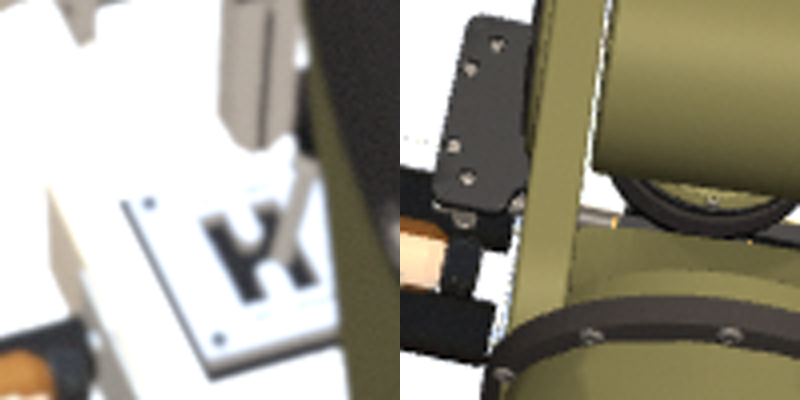

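Call:
{"method": "jog_arm", "body": {"moves": [[[-0.3,-1.3,0],[0,0,0],0],[[-0.4,-2,0],[0,0,0],0],[[-0.4,-2,0],[0,0,0],0]]}}

```text
time_s: 7.63
ee_pos: [0.5695, -0.051, 0.1343]
eef_rot: [-3.142, 0.0, -0.223]
force: [-1.2, 0.5, -0.2]
grip_width: 0.0002
```

Call:
{"method": "jog_arm", "body": {"moves": [[[1.5,7,0],[0,0,0],0],[[3,14,0],[0,0,0],0],[[-20,19,0],[0,0,0],0],[[-43,24,0],[0,0,0],0],[[-43,24,0],[0,0,0],0]]}}

```text
time_s: 8.05
ee_pos: [0.5242, -0.0256, 0.1343]
eef_rot: [3.141, 0.001, -0.222]
force: [-0.5, -0.2, 1.7]
grip_width: 0.0005
```

```bash
python3 look.py a9
```

```text
8.15 [ 0.5269 -0.0264  0.1349] [-3.1416 -0.0011 -0.2225] [ 0.2646 -0.4043  0.2552] 0.00023069132130179755 machine -0.04762845830949348 0.02017225781279579
```

View pics/a9.png

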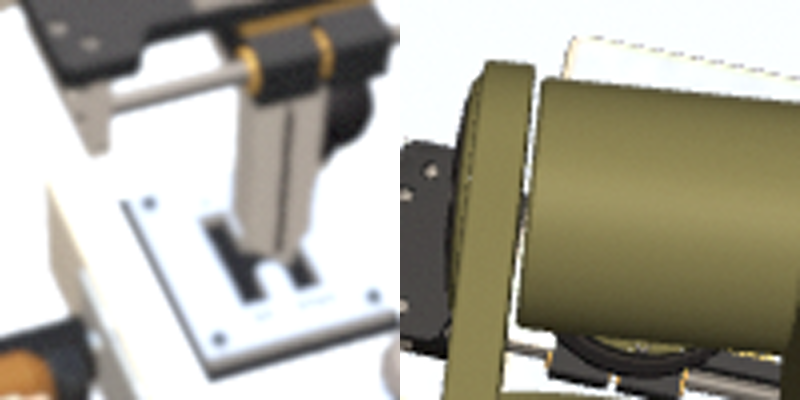

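Call:
{"method": "jog_arm", "body": {"moves": [[[-4.8,-22,0],[0,0,0],0],[[-9.6,-44,0],[0,0,0],0],[[-9.6,-44,0],[0,0,0],0],[[0,-46,0],[0,0,0],0],[[7,-47.6,0],[0,0,0],0]]}}

```text
time_s: 8.57
ee_pos: [0.5348, -0.0747, 0.1346]
eef_rot: [-3.142, -0.001, -0.224]
force: [0.3, 0.2, 0.1]
grip_width: 0.0004
```

Call:
{"method": "jog_arm", "body": {"moves": [[[3,-0.6,0],[0,0,0],0],[[6,-1.3,0],[0,0,0],0],[[9,-2,0],[0,0,0],0]]}}

```text
time_s: 8.82
ee_pos: [0.5429, -0.0762, 0.1342]
eef_rot: [3.142, 0.0, -0.223]
force: [-1.4, 0.6, 0.5]
grip_width: 0.0006
```

```bash
python3 look.py b1
```

```text
8.9167 [ 0.5429 -0.0764  0.1343] [-3.1416 -0.     -0.2228] [ 0.3531 -0.2435  0.6636] 0.000761050913520492 machine -0.02129335101852965 -0.025179897704351622
```

View pics/b1.png

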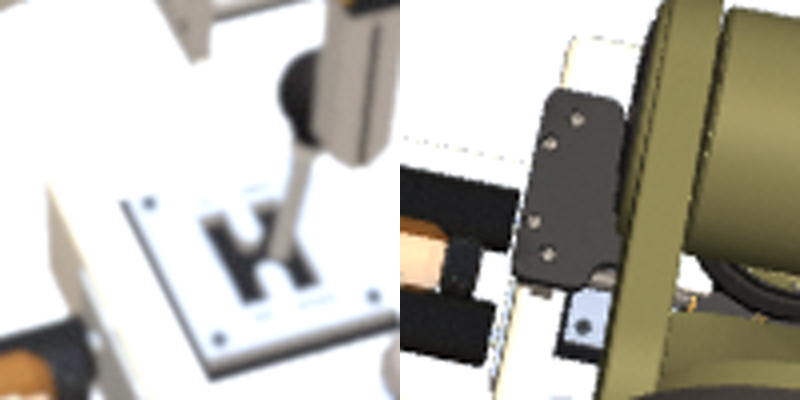

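The fingers are squarely behind the ball and the stem is in the right leg at neutral. I'll push forward.

Call:
{"method": "jog_arm", "body": {"moves": [[[3,-0.6,0],[0,0,0],0],[[6,-1.3,0],[0,0,0],0],[[9,-2,0],[0,0,0],0],[[12,-2.6,0],[0,0,0],0]]}}

```text
time_s: 9.25
ee_pos: [0.5549, -0.0792, 0.1345]
eef_rot: [-3.142, -0.0, -0.223]
force: [-1.2, 0.2, 1.2]
grip_width: 0.0004
```

Call:
{"method": "jog_arm", "body": {"moves": [[[3,-0.6,0],[0,0,0],0],[[6,-1.3,0],[0,0,0],0],[[9,-2,0],[0,0,0],0],[[12,-2.6,0],[0,0,0],0]]}}

```text
time_s: 9.58
ee_pos: [0.5668, -0.0818, 0.1342]
eef_rot: [-3.142, 0.0, -0.223]
force: [-0.5, 0.0, -1.0]
grip_width: 0.0003
```

```bash
python3 look.py b2
```

```text
9.6833 [ 0.5669 -0.0819  0.1342] [ 3.1416  0.     -0.2232] [0.4519 0.7583 0.278 ] 0.0003693145461801486 machine 0.0033122286765714685 -0.0254317325164749
```

View pics/b2.png

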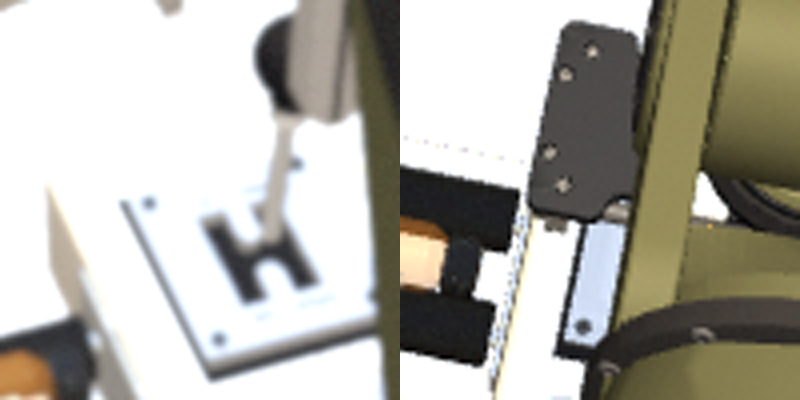

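Moving well. I need about 14-16 mm more, going slower near the end stop.

Call:
{"method": "jog_arm", "body": {"moves": [[[3,-0.6,0],[0,0,0],0],[[6,-1.3,0],[0,0,0],0],[[8,-1.7,0],[0,0,0],0],[[10,-2.1,0],[0,0,0],0]]}}

```text
time_s: 10.02
ee_pos: [0.5767, -0.0838, 0.1343]
eef_rot: [-3.142, 0.0, -0.223]
force: [-1.9, 0.1, -1.0]
grip_width: 0.0004
```

Call:
{"method": "jog_arm", "body": {"moves": [[[1.5,-0.3,0],[0,0,0],0],[[3,-0.6,0],[0,0,0],0],[[3,-0.6,0],[0,0,0],0]]}}

```text
time_s: 10.27
ee_pos: [0.5798, -0.0845, 0.1344]
eef_rot: [-3.142, 0.0, -0.223]
force: [-0.8, 1.1, -1.0]
grip_width: 0.0006
```

```bash
python3 look.py b3
```

```text
10.3667 [ 0.5797 -0.0845  0.1345] [-3.1416 -0.0004 -0.2231] [-0.9991  0.4081 -0.6067] 0.0008011815779429697 machine 0.016391307609438417 -0.02525851826347473
```

View pics/b3.png

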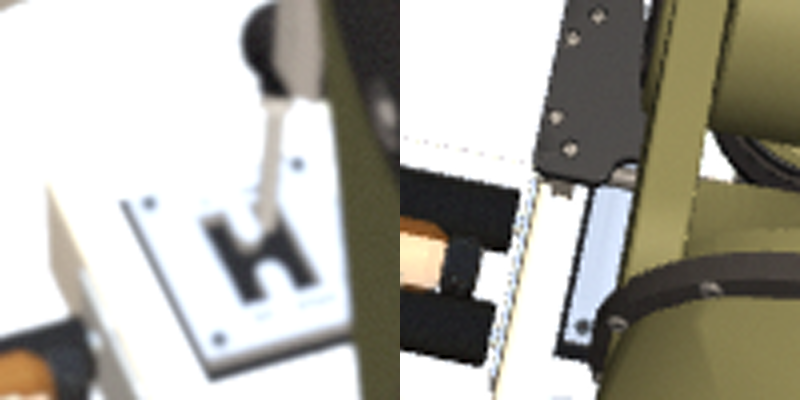

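Now 1 mm nudges, watching for the force rise at the stop.

Call:
{"method": "jog_arm", "body": {"moves": [[[1,-0.2,0],[0,0,0],0],[[1.5,-0.3,0],[0,0,0],0],[[1.5,-0.3,0],[0,0,0],0]]}}

```text
time_s: 10.62
ee_pos: [0.5808, -0.0847, 0.1343]
eef_rot: [3.142, 0.001, -0.223]
force: [-3.6, 0.4, 0.9]
grip_width: 0.0006
```

Call:
{"method": "jog_arm", "body": {"moves": [[[1,-0.2,0],[0,0,0],0],[[1,-0.2,0],[0,0,0],0]]}}

```text
time_s: 10.78
ee_pos: [0.5816, -0.0848, 0.1342]
eef_rot: [3.142, 0.002, -0.223]
force: [-6.9, 1.8, -0.0]
grip_width: 0.0005
```

Call:
{"method": "jog_arm", "body": {"moves": [[[0.7,-0.1,0],[0,0,0],0],[[0.7,-0.1,0],[0,0,0],0]]}}

```text
time_s: 10.95
ee_pos: [0.582, -0.0849, 0.1341]
eef_rot: [3.141, 0.002, -0.223]
force: [-8.7, 1.6, 0.5]
grip_width: 0.0008
```

The force rose to 9 N, so the lever is on the stop. I'll back away, rise and verify.

Call:
{"method": "jog_arm", "body": {"moves": [[[-15,3,0],[0,0,0],0],[[-40,9,10],[0,0,0],0],[[-65,30,20],[0,0,0],0],[[-85,62,30],[0,0,0],0],[[-94,80,30],[0,0,0],0]]}}

```text
time_s: 11.37
ee_pos: [0.488, -0.0036, 0.1666]
eef_rot: [-3.141, -0.004, -0.223]
force: [0.1, 0.6, 0.0]
grip_width: 0.0007
```

Call:
{"method": "jog_arm", "body": {"moves": [[[0,0,0],[0,0,0],0],[[0,0,0],[0,0,0],0]]}}

```text
time_s: 11.53
ee_pos: [0.4892, -0.0046, 0.1651]
eef_rot: [-3.141, -0.002, -0.222]
force: [0.4, -0.0, -0.4]
grip_width: 0.0001
```

```bash
python3 look.py b4
```

```text
11.6333 [ 0.4894 -0.0056  0.1645] [ 3.1416 -0.0008 -0.2233] [-0.2905 -1.0624  0.582 ] 0.00023545903968496813 machine -0.08871082849494151 0.03257264307970472
```

View pics/b4.png

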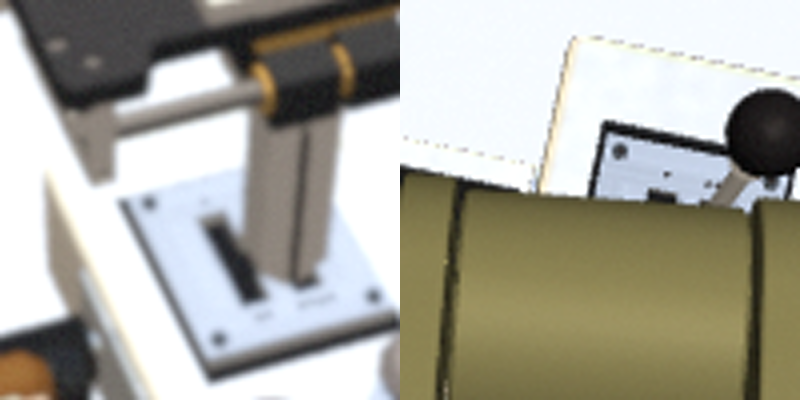

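```bash
python3 - <<'E'
import pickle
from h import *
T=pickle.load(open('cams.pkl','rb'))['top']
G=np.array([.5691,-.0563]);x=np.array([.977,-.2132]);y=np.array([.2132,.977])
r=onz(T,320+372/4,155+132/4,.156)[:2]-G
print(r@x*1e3,r@y*1e3,'fore',np.arcsin(r@x/.145),'across',np.arcsin(-(r@y)/.145))
E
```

```text
44.308247346585226 -25.432842350441426 fore 0.3105413312381023 across 0.1763109478586803
```

The lever is measured at fore 0.31, across 0.18, so it's home in third. The tool is over the start button, so I descend.

Call:
{"method": "jog_arm", "body": {"moves": [[[-1,0.5,-25],[0,0,0],0],[[-1,0.5,-45],[0,0,0],0],[[-1,0.5,-60],[0,0,0],0],[[-1,0.5,-60],[0,0,0],0]]}}

```text
time_s: 11.97
ee_pos: [0.4867, -0.0053, 0.1014]
eef_rot: [3.141, 0.005, -0.224]
force: [0.5, 0.3, -1.4]
grip_width: 0.0004
```

Call:
{"method": "jog_arm", "body": {"moves": [[[0,0,-4],[0,0,0],0],[[0,0,-6],[0,0,0],0],[[0,0,-6],[0,0,0],0]]}}

```text
time_s: 12.22
ee_pos: [0.4882, -0.0048, 0.0988]
eef_rot: [-3.141, -0.001, -0.223]
force: [1.0, -0.3, 0.3]
grip_width: 0.0002
```

```bash
sed 's/(290,145)/(310,175)/;s/(320,155)/(320,175)/' look.py > look2.py; python3 look2.py c1
```

```text
12.3167 [ 0.4882 -0.0047  0.0991] [-3.1414 -0.0011 -0.2232] [-0.1208  0.5866  0.2716] 0.0004995671327673536 machine -0.09002780250397698 0.03320571151651152
```

View pics/c1.png

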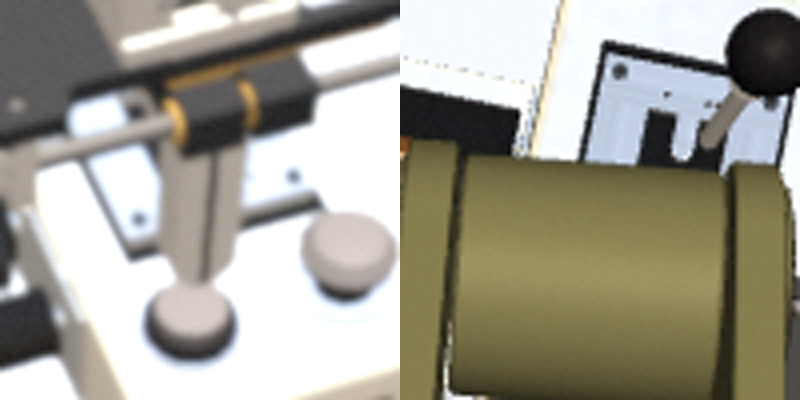

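The tip is still above the disc, with no contact force. I'll go lower in small steps, watching the force.

Call:
{"method": "jog_arm", "body": {"moves": [[[0,0,-2],[0,0,0],0],[[0,0,-4],[0,0,0],0],[[0,0,-4],[0,0,0],0]]}}

```text
time_s: 12.57
ee_pos: [0.4877, -0.0045, 0.0942]
eef_rot: [3.142, 0.0, -0.223]
force: [-0.5, -0.5, 1.1]
grip_width: 0.0007
```

Call:
{"method": "jog_arm", "body": {"moves": [[[0,0,-2],[0,0,0],0],[[0,0,-4],[0,0,0],0],[[0,0,-4],[0,0,0],0]]}}

```text
time_s: 12.82
ee_pos: [0.4876, -0.0045, 0.09]
eef_rot: [3.142, 0.001, -0.223]
force: [0.0, -0.3, -0.9]
grip_width: 0.0005
```

Call:
{"method": "jog_arm", "body": {"moves": [[[0,0,-2],[0,0,0],0],[[0,0,-3],[0,0,0],0],[[0,0,-3],[0,0,0],0]]}}

```text
time_s: 13.07
ee_pos: [0.4877, -0.0045, 0.0872]
eef_rot: [3.142, 0.0, -0.223]
force: [-0.3, -0.4, -0.0]
grip_width: 0.0005
```

Call:
{"method": "jog_arm", "body": {"moves": [[[0,0,-1.5],[0,0,0],0],[[0,0,-2],[0,0,0],0],[[0,0,-2],[0,0,0],0]]}}

```text
time_s: 13.32
ee_pos: [0.4877, -0.0046, 0.0853]
eef_rot: [3.142, 0.0, -0.223]
force: [-0.6, 0.1, -0.3]
grip_width: 0.0007
```

```bash
python3 look2.py c2
```

```text
13.4167 [ 0.4878 -0.0045  0.0854] [ 3.1416 -0.     -0.223 ] [-0.0861 -0.3075 -0.3861] 0.0003656346385333115 machine -0.09047854538023141 0.033229708399789816
```

View pics/c2.png

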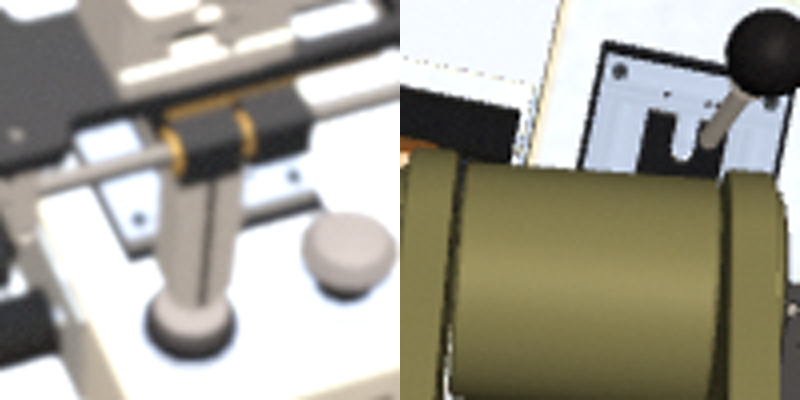

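Call:
{"method": "jog_arm", "body": {"moves": [[[0,0,-1.5],[0,0,0],0],[[0,0,-2],[0,0,0],0],[[0,0,-2],[0,0,0],0]]}}

```text
time_s: 13.67
ee_pos: [0.4877, -0.0045, 0.0832]
eef_rot: [3.142, 0.0, -0.223]
force: [-0.9, 0.5, 0.2]
grip_width: 0.0003
```

Call:
{"method": "jog_arm", "body": {"moves": [[[0,0,-1.5],[0,0,0],0],[[0,0,-2],[0,0,0],0],[[0,0,-2],[0,0,0],0]]}}

```text
time_s: 13.92
ee_pos: [0.4877, -0.0046, 0.0812]
eef_rot: [3.142, 0.0, -0.223]
force: [1.2, 0.2, -0.2]
grip_width: 0.0004
```

Call:
{"method": "jog_arm", "body": {"moves": [[[0,0,-1.5],[0,0,0],0],[[0,0,-2],[0,0,0],0],[[0,0,-2],[0,0,0],0]]}}

```text
time_s: 14.17
ee_pos: [0.4877, -0.0045, 0.0792]
eef_rot: [3.142, 0.0, -0.223]
force: [0.6, 0.1, 0.6]
grip_width: 0.0002
```

Call:
{"method": "jog_arm", "body": {"moves": [[[0,0,-1.5],[0,0,0],0],[[0,0,-2],[0,0,0],0],[[0,0,-2],[0,0,0],0]]}}

```text
time_s: 14.42
ee_pos: [0.4877, -0.0045, 0.0773]
eef_rot: [3.142, 0.0, -0.223]
force: [-0.4, -0.2, -0.0]
grip_width: 0.0004
```

Call:
{"method": "jog_arm", "body": {"moves": [[[0,0,-1],[0,0,0],0],[[0,0,-1.5],[0,0,0],0],[[0,0,-1.5],[0,0,0],0]]}}

```text
time_s: 14.67
ee_pos: [0.4878, -0.0045, 0.0759]
eef_rot: [-3.142, -0.0, -0.223]
force: [-0.0, 0.5, 1.7]
grip_width: 0.0006
```

```bash
python3 look2.py c3
```

```text
14.7667 [ 0.4878 -0.0045  0.0759] [-3.1416 -0.     -0.2231] [ 0.2692 -0.3773 -0.8111] 0.0005312959351577605 machine -0.09047040261793977 0.03322946712911243
```

View pics/c3.png

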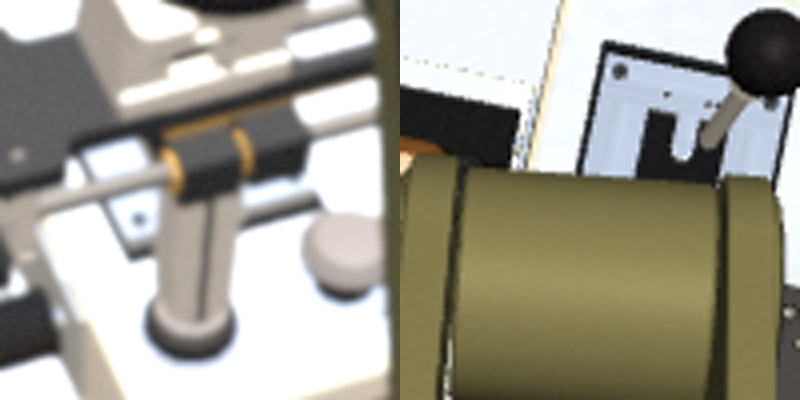

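Call:
{"method": "jog_arm", "body": {"moves": [[[0,0,-1],[0,0,0],0],[[0,0,-1.5],[0,0,0],0],[[0,0,-1.5],[0,0,0],0]]}}

```text
time_s: 15.02
ee_pos: [0.4878, -0.0045, 0.0744]
eef_rot: [3.142, -0.0, -0.223]
force: [-0.4, -0.0, 2.8]
grip_width: 0.0002
```

Call:
{"method": "jog_arm", "body": {"moves": [[[0,0,-1],[0,0,0],0],[[0,0,-1.5],[0,0,0],0],[[0,0,-1.5],[0,0,0],0]]}}

```text
time_s: 15.27
ee_pos: [0.4878, -0.0045, 0.0729]
eef_rot: [-3.142, -0.0, -0.223]
force: [-0.5, 0.7, 4.1]
grip_width: 0.0004
```

Call:
{"method": "jog_arm", "body": {"moves": [[[0,0,-1],[0,0,0],0],[[0,0,-1.5],[0,0,0],0],[[0,0,-1.5],[0,0,0],0]]}}

```text
time_s: 15.52
ee_pos: [0.4878, -0.0045, 0.0714]
eef_rot: [-3.142, -0.0, -0.223]
force: [-1.3, -1.0, 5.0]
grip_width: 0.0005
```

Call:
{"method": "jog_arm", "body": {"moves": [[[0,0,-1],[0,0,0],0],[[0,0,-1.5],[0,0,0],0],[[0,0,-1.5],[0,0,0],0]]}}

```text
time_s: 15.77
ee_pos: [0.4879, -0.0045, 0.0707]
eef_rot: [-3.142, -0.0, -0.223]
force: [-5.2, 0.2, 14.1]
grip_width: 0.0007
```

Call:
{"method": "jog_arm", "body": {"moves": [[[0,0,-0.7],[0,0,0],0],[[0,0,-0.7],[0,0,0],0],[[0,0,-0.7],[0,0,0],0]]}}

```text
time_s: 16.02
ee_pos: [0.488, -0.0046, 0.0705]
eef_rot: [-3.142, -0.001, -0.223]
force: [-8.0, 0.9, 21.4]
grip_width: 0.0004
```

The button bottomed out, with the force rising steeply past 5 N. I'll release straight up and retreat.

Call:
{"method": "jog_arm", "body": {"moves": [[[0,0,10],[0,0,0],0],[[0,0,35],[0,0,0],0],[[0,0,70],[0,0,0],0],[[0,0,110],[0,0,0],0],[[0,0,150],[0,0,0],0]]}}

```text
time_s: 16.43
ee_pos: [0.4871, -0.0045, 0.2206]
eef_rot: [3.141, 0.001, -0.223]
force: [-0.1, 1.1, 0.5]
grip_width: 0.0003
```

Call:
{"method": "jog_arm", "body": {"moves": [[[-20,-35,10],[0,0,0],0],[[-40,-70,20],[0,0,0],0],[[-60,-105,20],[0,0,0],0],[[-80,-140,20],[0,0,0],0],[[-100,-175,20],[0,0,0],0]]}}

```text
time_s: 16.85
ee_pos: [0.3865, -0.1807, 0.2393]
eef_rot: [3.141, -0.0, -0.222]
force: [1.1, -1.2, 0.6]
grip_width: 0.0005
```

Call:
{"method": "jog_arm", "body": {"moves": [[[-20,-35,0],[0,0,0],0],[[-40,-70,0],[0,0,0],0],[[-60,-105,0],[0,0,0],0],[[-70,-130,0],[0,0,0],0],[[-70,-130,0],[0,0,0],0]]}}

```text
time_s: 17.27
ee_pos: [0.3158, -0.3128, 0.2388]
eef_rot: [3.141, 0.001, -0.227]
force: [-0.1, 0.2, 0.3]
grip_width: 0.0006
```

Call:
{"method": "jog_arm", "body": {"moves": [[[0,0,0],[0,0,0],0],[[0,0,0],[0,0,0],0],[[0,0,0],[0,0,0],0]]}}

```text
time_s: 17.52
ee_pos: [0.3183, -0.3087, 0.2392]
eef_rot: [-3.141, 0.0, -0.222]
force: [-0.2, -0.0, -0.3]
grip_width: 0.0
```

```bash
python3 - <<'E'
import pickle
from h import *
d=pickle.load(open('cams.pkl','rb'))
a=cam('top')['frame'];b=cam('scene')['frame']
o=d['top']['frame']; df=cv2.absdiff(a,o).max(2)
out=np.hstack([cv2.convertScaleAbs(b[130:370,170:460,::-1],alpha=1.5),cv2.convertScaleAbs(a[130:370,220:470,::-1],alpha=1.5),])
cv2.imwrite('pics/d1.png',cv2.resize(out,(800,355)))
m=(df>40)[100:340,200:470].astype(np.uint8)
n,_,st,c=cv2.connectedComponentsWithStats(m)
for i in range(1,n):
    if st[i,4]>8: print(st[i],c[i]+[200,100])
print(ctrl.get_obs()['time_s'],ctrl.get_obs()['ee_pos'])
E
```

```text
[201  77  23  20 324] [412.59876543 185.86111111]
[198  95  20  11  86] [406.01162791 199.05813953]
[167 100  17  23 257] [373.94941634 210.33463035]
[195 107   7   5  24] [397.41666667 208.66666667]
17.6167 [ 0.31830987 -0.30873536  0.23926714]
```

View pics/d1.png

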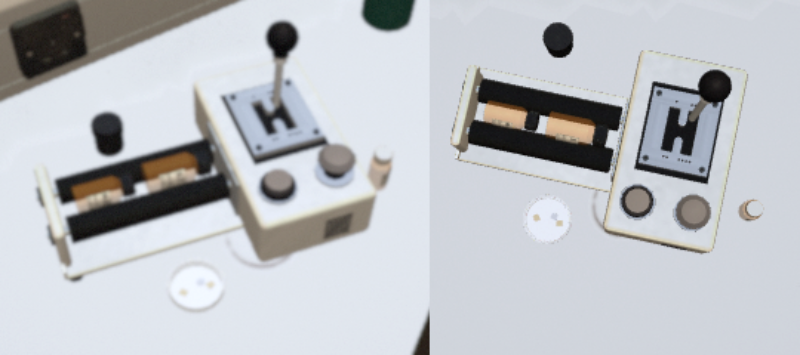

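The lever is in the third-gear slot and both buttons are up. In the top view only lever pixels changed, so the vials, dish and tub haven't moved. I'm handing in.

```bash
python3 -c "
from station import ctrl
print(ctrl.hand_in())"
```

```text
the job is handed in; nothing more can be done
None
```

The lever is fully home in third and the start button has been pressed right down and released. I handed the job in at about 17.6 s of the 61 s allowed; hand-in gave no verdict.

- **Lever:** With closed fingertips I pushed it to neutral, across to the right-hand leg and forward to the end stop. Measured from the top camera before the button press, it leaned 0.31 rad forward and 0.18 rad right. The highest force I read while pushing it was about 9 N.
- **Start button:** I pressed until the force rose steeply at about 5 mm of travel, ending at about 21 N, then lifted straight off.
- **Final pictures:** Both buttons looked up. Comparing the first and last top views, only the lever's pixels had changed, so the vials, dish and tub were where they started. The arm is clear of everything.

**Disagreement found:** The closed fingertips sat about 12–20 mm higher than the reported tool position. My first sideways push therefore rode on the upper part of the ball, with about 8 N upward, and barely moved it. I backed off, lowered the tool and repeated the push.

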